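# Close up the damp box with the hook pole

### The arm

A 6-joint arm with a two-finger parallel gripper is mounted at the origin on the work surface. World frame = base frame: x ahead of the robot, y to its left, z up, the work surface at z = 0. Lengths are in m, angles in rad, forces in N, time in s.
With the tool pointing down it reaches from about 0.375 to 0.925 m from the base axis. Payload 5.7 kg.
Tool frame: the origin (TCP) lies midway between the tips of the shut fingers; the grasp point (between the pads) lies 19 mm behind it; z points along the fingers, y is the line along which they close (so a half turn about z gives the same grasp; the last joint's range is limited). The gripper opens to 88 mm and grips with 3 to 60 N. Pads are 20 mm wide; open, the fingers measure 115 mm over their backs; the gripper's body (75 mm by 178 mm) begins 61 mm behind the grasp point.
Start: joints at [0.996, 0.359, 1.51, -0, 1.272, -0.115], TCP at [0.266, 0.538, 0.223] pointing down, gripper open.
Joint ranges: [-2.97, 2.97], [-1.01, 2.36], [0.21, 2.38], [-0.96, 4.11], [0.2, 2.71], [-2.98, 2.98]. Speed limits (rad/s): [2.39, 2.39, 3.14, 3.14, 3.14, 3.14].

### API

Orientations are given as a unit quaternion [x, y, z, w].
In Python, from bench import move_ptp, servo_line, goto_joints, move_gripper, sleep, inverse_kinematics, capture, PlanningError, close_job, spot_in, silhouettes, current_clock, current_joint_pos, current_qvel, current_joint_torque, current_position, current_orientation, current_force, current_torque, current_finger_gap, current_grip_force gives the robot as it stands. Calls block until the motion is done:
- move_ptp(position, orientation): joint-space move of the TCP to a pose.
- servo_line(position, orientation=None, rate=0.15, contact_N=None): straight line of the TCP; orientation=None keeps the orientation; rate is the mean speed in m/s. With contact_N (N) it stops when the force on the tool has changed by that much, and returns True; else False.
- goto_joints(angles): joint-space move.
- move_gripper(opening): finger opening in m; the grip force is fixed at half the most; returns when the fingers have stopped.
- sleep(seconds).
- inverse_kinematics(position, orientation): joint angles nearest the present ones, or None.
- capture(name): name is "side" or "top" or "wrist"; returns a dict with "image" (400x640x3 uint8, blue, green, red), "range_z" (400x640 float32, m along the optical axis (not along the pixel's ray), 0 where there is no reading), "intrinsics" (3x3 intrinsics, pixels), "R" (3x3) and "t" (3): a world point X has camera coordinates R X + t. Camera axes: x right, y down, z forward; pixel columns grow to the right and rows downward; lengths in m; the calibration is good to about 2 mm. A picture is of the moment at which its call begins.
A pose or a line that the arm cannot do raises PlanningError and nothing moves.
- close_job(): hands the job in; it is judged then, once.
Trained networks look in the newest picture that a camera, given by its name, has taken for a name from the list of things; names that differ only in an ending like _2 or _b are one class to them, and where a whole thing is asked for, a point or a joint stands for the part that bears it (a point fixed in the world has none). Each returns a list of dicts, best first, with "conf" (0 to 1); they miss things now and then, are a little off and sometimes report something else, mostly with a low value. They report only what shows in the picture. A call takes as long as a camera call. They do not tell look-alikes from the thing itself.
- spot_in(camera, query): "xy" ([column, row] in pixels, amid what is visible of it).
- silhouettes(camera, query): "region" (400x640 bool, what is visible of it) and "xy" ([column, row] in pixels, amid what is visible of it).
Readings, each from a call of its own:
- current_clock(): time.
- current_joint_pos(): joint angles.
- current_qvel(): joint speeds.
- current_joint_torque(): joint torques, N m.
- current_position(): TCP position.
- current_orientation(): TCP orientation.
- current_force(): force on the tool from outside, world axes, zero at the start.
- current_torque(): the same for the moment, N m.
- current_finger_gap(): finger opening in m.
- current_grip_force(): force on a finger pad.
Only numpy, scipy, OpenCV 4.12 (cv2) and the standard library are available. Lean on these libraries where they do the work, as an engineer would, in place of code of your own. Each camera call takes 0.05 s, during which the arm holds its last target. There are 200 camera calls.

### The job

Close up the damp box: slide the plaster slab along the deck, without lifting it, until it drops flat into its recess. Then take the hook pole, put its hook through the brass ring eye on the raised green flap and swing the flap fully shut over the slab, gently and without forcing the ring, keeping your fingers off the flap. Finally unhook the pole and leave it lying flat on the bench, without disturbing anything else.

Things in the scene. Friction and masses are not known exactly. Their poses are not given: they have to be found in the camera images.
- damp_box: Blue plastic box fixed to the bench, 150 mm in x, y from -65 to +175 mm, 128 mm high. Origin on the bench under the recess's centre; x points away from its front, z up. A channel 98 mm wide (x -49 to +49) runs along y between rails with tops at z = 128 mm. Its floor is a grey deck at z = 120 mm from y = +51 to +175 mm (that end open), then the recess at lower y.
- recess (a point): Centre of the recess floor, z = 112 mm in the box frame, axes as the box. Black-floored, 8 mm deep below the deck, y from -51 to +51 mm, 98 mm wide in x; at y = -51 mm it ends at a stop wall as high as the rails.
- slab: Loose white plaster slab, 92 mm (x) by 96 mm (y) by 14 mm thick, about 160 g; origin at the centre of its underside. Starts on the deck between the rails, nearly square to the box, toward the box's +y end. Seated, its underside is at z = 112 mm in the box frame and its top 6 mm above the deck; until then the flap cannot shut.
- flap (a joint): Angle of the green flap (rad): 0 shut (level), about 1.6 to 1.8 at the start (upright or leaning back), limit 1.9. Stiff friction hinge (about 0.7 N m) along the box's far rail: the flap stays wherever it is left and must be pulled and pressed all the way; 3 to 5 N at the eye moves it, enough to tilt the pole in a weak grip.
- hinge (a point): Point on the flap's hinge line, in the middle of the flap's width, at x = +62 mm, y = 0, z = 133 mm in the box frame. The hinge line runs along the box's y.
- eye_line (a point): Middle (y = 0) of the line, 162 mm from the hinge, on which the brass ring eye's centre lies. The eye's clip is clamped, unmeasured, anywhere within 45 mm either side of this point along y: find it by touch or sight. At flap angle q the line is at x = 62 - 162 cos q, z = 133 + 162 sin q (mm, box frame). Ring axis along y; bar 6 mm thick, clear hole 24 mm, outside 36 mm.
- flap_panel: The green flap: panel 132 mm long, 124 mm wide (along the hinge), 8 mm thick, reaching to 28 mm short of the eye line. A firmly clamped brass clip (never load it over 15 N) holds the ring eye out beyond its free edge on a tab 14 mm wide. Origin on the hinge line; at any angle its own -x points from the hinge to the eye line.
- pole: Loose hook pole, about 100 g, lying flat. Origin: centre of the underside of its wooden handle, which is 110 mm long (x -55 to +55), 20 mm wide (y), 24 mm high. A steel shaft 8 mm thick runs on along +x, 12 mm above the underside, to x = +165 mm, and bends square to +y: the hook is a level pin 8 mm thick, 36 mm long, with an 11 mm ball end. It may be laid back where it was.
- hook (a point): Middle of the pole's hook pin: x = +165, y = +18, z = +12 mm in the pole frame.
- pitcher: Empty blue ceramic pitcher, 170 mm high, 112 mm across, handle to its +y; origin under its centre. Leave alone.
- rib: Wooden rib, flat, about 120 by 45 by 6 mm; origin at underside. Leave alone.
- scraper: Stainless scraper plate 120 by 60 mm with a wooden back, 8 mm high; origin at underside. Leave alone.
- bowl: Terracotta bowl, 120 mm across, 60 mm high; origin under its centre. Leave alone.
- jar: Amber jar, 70 mm across, 100 mm high; origin under its centre. Leave alone.
- caddy: Orange plastic caddy with a shut white hinged lid, 160 by 120 by 98 mm plus knob, fixed to the bench; origin under its centre. Leave alone.
Mind the look-alikes: they are no part of the job. There is more than one size of the slab; the one meant has the size given above. Of the things that look like the pole, the larger one is meant.

How it is judged:
On the way, in this order (a step that is already met when the one before it is completed fails the run):
1. the slab has dropped flat into its recess (z of slab in the frame of damp_box between 0.109 and 0.1145 m and horizontal distance between slab and damp_box below 0.012 m and angle between slab's own z axis and vertical below 0.04 rad), for 0.2 s.
2. the hook, in the eye on the free edge, begins to draw the flap over (x of hook in the frame of eye_line between -0.012 and 0.012 m and y of hook in the frame of eye_line between -0.07 and 0.07 m and z of hook in the frame of eye_line between -0.012 and 0.012 m and value of joint flap between 0.9 and 1.45 rad and contact force between pole and flap_panel above 0.5 N), for 0.1 s.
3. the flap is drawn over by the hook, still in the eye (x of hook in the frame of eye_line between -0.012 and 0.012 m and y of hook in the frame of eye_line between -0.07 and 0.07 m and z of hook in the frame of eye_line between -0.012 and 0.012 m and value of joint flap below 0.9 rad), for 0.1 s.
4. the flap is fully shut (value of joint flap below 0.025 rad), for 0.2 s.
At the end, for the whole second after the job is handed in: Slab flat in its recess (within 12 mm of its centre, under 2.5 mm off the floor, tilt under 0.04 rad); flap shut (under 0.025 rad); pole flat on the bench (tilt under 0.1 rad, underside within 12 mm of it); slab and pole at rest (under 20 mm/s) (all of step 1 and value of joint flap below 0.025 rad and height (world z) of pole between -0.004 and 0.012 m and angle between pole's own z axis and vertical below 0.1 rad and linear speed of each of pole, slab below 0.02 m/s); the robot touches nothing.
It fails at once if the gripper or arm touches the flap or its ring (contact force between any of the fingers, the arm and flap_panel above 1 N).
It fails at once if the flap or its ring is forced (over 20 N with the pole) (contact force between pole and flap_panel above 20 N).
It fails at once if the flap is slammed (faster than 2.5 rad/s) (velocity of joint flap below -2.5 rad/s).
It fails at once if the slab is lifted (more than 30 mm above the deck) (height (world z) of slab above 0.15 m).
It fails at once if a bystander is moved more than 30 mm or the pitcher is tipped (distance of any of pitcher, rib, scraper, bowl, jar, caddy from where it was at the start of the episode above 0.03 m or angle between pitcher's own z axis and vertical above 0.35 rad).
It also fails if it takes over 72 s, if anything falls off the work surface, if the arm or the gripper's body presses on something with over 40 N, if the wrist force passes 120 N, or if a joint passes its speed limit or range.

## Working session

There is one attempt and no reset: what is moved stays moved. The work goes in short steps, each a Python script; the robot and the scene stay as the last script left them, time stands still between calls to the robot, and variables do not carry over. Pictures are saved under pics/ and viewed, at most 10 in all, crops included, and the job is handed in when it is done.

```bash
mkdir -p pics; cat > h.py <<'E'
import numpy as np, cv2
from bench import *
from scipy.spatial.transform import Rotation as Rn
def cloud(c):
    z=c["range_z"]; K=np.array(c["intrinsics"]); R=np.array(c["R"]); t=np.array(c["t"])
    v,u=np.mgrid[0:z.shape[0],0:z.shape[1]]
    P=np.stack([(u-K[0,2])/K[0,0]*z,(v-K[1,2])/K[1,1]*z,z],-1)
    W=(P-t)@R
    W[z<=0]=np.nan
    return W
E
python3 - <<'E'
from h import *
for n in("top","side"):
    c=capture(n); cv2.imwrite(f"pics/{n}0.png",c["image"]); np.savez(f"{n}0.npz",**c)
    W=cloud(c); print(n,"cam",-np.array(c["R"]).T@c["t"])
    for q in("damp_box","slab","flap_panel","eye_line","pole","hook","pitcher","rib","scraper","bowl","jar","caddy"):
        for d in silhouettes(n,q):
            if d["conf"]<.2: continue
            w=W[d["region"]]; print(q,round(d["conf"],2),np.round(d["xy"]),d["region"].sum(),np.round(np.nanmedian(w,0),3),np.round(np.nanpercentile(w,2,axis=0),3),np.round(np.nanpercentile(w,98,axis=0),3))
print(current_clock(),current_orientation())
E
```

```text
top cam [0.32188008 0.01400878 1.18653737]
damp_box 0.56 [334. 140.] 5879 [ 0.699 -0.041  0.127] [ 0.601 -0.122  0.022] [0.769 0.112 0.266]
damp_box 0.45 [476. 158.] 1343 [ 0.675 -0.461  0.026] [ 0.611 -0.503  0.001] [ 0.719 -0.393  0.062]
slab 0.9 [399. 187.] 507 [ 0.594 -0.226  0.01 ] [ 0.558 -0.262  0.001] [ 0.629 -0.188  0.015]
slab 0.62 [314. 141.] 1193 [0.686 0.016 0.135] [ 0.642 -0.033  0.128] [0.733 0.061 0.138]
eye_line 0.7 [348. 107.] 1526 [ 0.753 -0.065  0.213] [ 0.737 -0.123  0.139] [ 0.768 -0.008  0.278]
pole 0.84 [227. 206.] 536 [0.533 0.264 0.02 ] [ 0.454  0.228 -0.001] [0.669 0.294 0.029]
pole 0.61 [186. 253.] 164 [0.405 0.38  0.017] [0.383 0.346 0.002] [0.454 0.486 0.021]
hook 0.7 [183. 250.] 209 [0.413 0.395 0.016] [0.385 0.347 0.006] [0.457 0.486 0.021]
hook 0.58 [228. 210.] 434 [0.526 0.266 0.022] [0.454 0.229 0.004] [0.667 0.294 0.029]
pitcher 0.62 [474. 244.] 1847 [ 0.405 -0.402  0.111] [ 0.354 -0.464  0.002] [ 0.45  -0.335  0.172]
rib 0.58 [350. 232.] 622 [ 0.453 -0.089  0.006] [ 0.416 -0.142  0.001] [ 0.492 -0.037  0.011]
scraper 0.9 [291. 231.] 964 [0.45  0.0
[... 1789 characters left out ...]
 202.] 403 [0.511 0.267 0.015] [ 0.45   0.232 -0.001] [0.661 0.335 0.026]
pitcher 0.69 [400. 319.] 4971 [ 0.379 -0.43   0.111] [ 0.351 -0.467  0.012] [ 0.44 -0.34  0.17]
rib 0.66 [314. 263.] 584 [ 0.45  -0.093  0.006] [ 0.412 -0.146  0.   ] [ 0.491 -0.037  0.009]
scraper 0.6 [267. 235.] 494 [0.442 0.09  0.004] [0.389 0.057 0.   ] [0.501 0.124 0.01 ]
bowl 0.79 [488. 282.] 1740 [ 0.692 -0.448  0.04 ] [ 0.609 -0.501  0.006] [ 0.718 -0.394  0.061]
jar 0.65 [458. 305.] 1848 [ 0.527 -0.454  0.071] [ 0.514 -0.478  0.007] [ 0.573 -0.417  0.102]
caddy 0.62 [252. 166.] 1888 [0.598 0.42  0.07 ] [0.545 0.411 0.002] [0.703 0.529 0.129]
1.3 [ 2.27888650e-01  9.73687197e-01 -7.68544121e-05 -1.77020909e-05]
```

```bash
python3 - <<'E'
import cv2
a=cv2.imread("pics/top0.png")[60:310,100:500]; cv2.imwrite("pics/t1.png",cv2.resize(a,None,fx=2,fy=2,interpolation=3))
a=cv2.imread("pics/side0.png")[100:300,200:440]; cv2.imwrite("pics/s1.png",cv2.resize(a,None,fx=3,fy=3,interpolation=3))
E
```

```text
(no output)
```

View pics/t1.png

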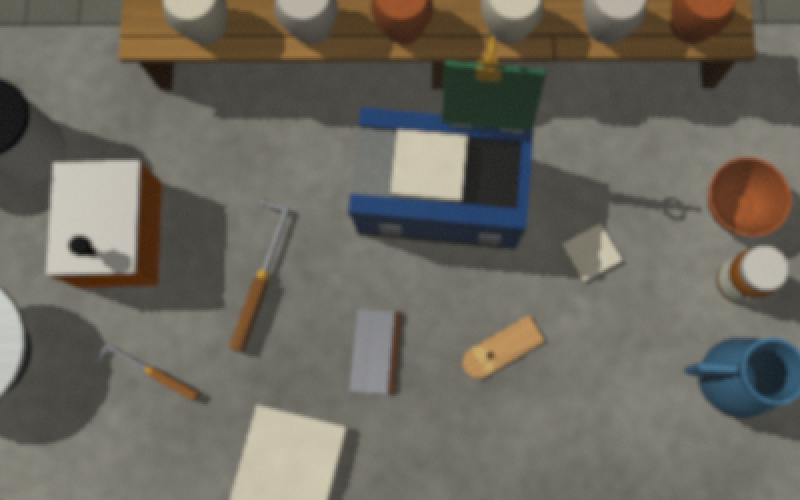

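View pics/s1.png

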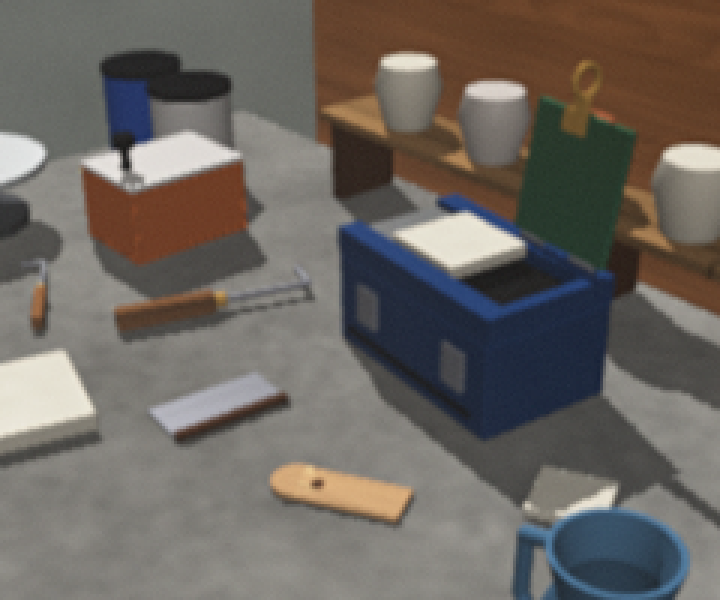

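Slab candidates (full top image): large at ~(245,290), small at (399,187), and the ~92×96 one on the deck at (314,141), which is the one I choose. Pole candidates: small at (178,246), and the larger at (227,206), which I choose. The brass eye sits at about (344,88), and the flap is upright.

```bash
python3 - <<'E'
from h import *
from scipy.optimize import minimize
c=dict(np.load("top0.npz")); W=cloud(c); im=c["image"].astype(int); b,g,r=im[...,0],im[...,1],im[...,2]
x,y,z=W[...,0],W[...,1],W[...,2]
roi=(x>.55)&(x<.85)&(y>-.2)&(y<.2)
blue=roi&(b>g+20)&(b>r+40)&(abs(z-.128)<.006)
P=W[blue]; print("blue top",len(P),np.median(P[:,2]))
rect=cv2.minAreaRect((P[:,:2]*1000).astype(np.float32)); print("rails rect",rect)
s=roi&(z>.129)&(z<.142)&(r>140)&(b>100)
Q=W[s]; print("slab",len(Q),np.median(Q[:,2]),cv2.minAreaRect((Q[:,:2]*1000).astype(np.float32)))
# side cam too
c2=dict(np.load("side0.npz")); W2=cloud(c2); im2=c2["image"].astype(int)
for nm,Wc,I in(("top",W,im),("side",W2,im2)):
    b,g,r=I[...,0],I[...,1],I[...,2]; X=Wc
    ro=(X[...,0]>.68)&(X[...,0]<.85)&(X[...,1]>-.16)&(X[...,1]<.05)
    br=ro&(r>b+50)&(r>g+10)&(X[...,2]>.24)&(X[...,2]<.34)
    p=X[br]; print(nm,"brass",len(p),np.round(np.median(p,0),3),np.round(p.min(0),3),np.round(p.max(0),3))
    top=p[p[:,2]>.285]; 
    if len(top): print("  ring part",len(top),np.round(top.mean(0),4))
    gr=ro&(g>r+15)&(g>b+5)&(X[...,2]>.15)&(X[...,2]<.28); p=X[gr]
    A=np.c_[p[:,1],p[:,2],np.ones(len(p))]; k=np.linalg.lstsq(A,p[:,0],rcond=None)[0]
    print("  panel",len(p),"dx/dy",k[0],"dx/dz",k[1],"x@z.133,y-.06",k@[-.06,.133,1],"y",np.percentile(p[:,1],[1,99]))
    for zc,nn in((.012,"pole"),):
        m=(X[...,0]>.42)&(X[...,0]<.70)&(X[...,1]>.2)&(X[...,1]<.33)
        h=m&(X[...,2]>.017)&(X[...,2]<.04); p=X[h]; print("  handle",len(p),cv2.minAreaRect((p[:,:2]*1000).astype(np.float32)))
        h=m&(X[...,2]>.005)&(X[...,2]<.04); p=X[h]; print("  pole all",len(p),p.min(0).round(3),p.max(0).round(3),"far pts",p[p[:,0]>.6].round(3)[::6].tolist())
a=im[70:160,290:390].astype(np.uint8); a2=im2[110:240,320:440].astype(np.uint8)
a=cv2.resize(a,(400,360)); a2=cv2.resize(a2,(390,360)); cv2.imwrite("pics/c1.png",np.hstack([a,a2]))
E
```

```text
blue top 1375 0.1284627400732614
rails rect ((685.7634887695312, -2.8846969604492188), (238.17938232421875, 150.6768035888672), 84.07305145263672)
slab 1131 0.13456871829855666 ((687.5182495117188, 15.25515365600586), (95.0121078491211, 91.94327545166016), 84.46858978271484)
top brass 116 [ 0.761 -0.058  0.269] [ 0.753 -0.07   0.246] [ 0.786 -0.046  0.312]
  ring part 39 [ 0.7657 -0.059   0.3047]
  panel 923 dx/dy 0.10076790840092847 dx/dz 0.1912655108460629 x@z.133,y-.06 0.7382582232144548 y [-0.12147105 -0.00719776]
  handle 324 ((559.8953857421875, 261.4649963378906), (39.88414001464844, 226.74110412597656), 80.02252960205078)
  pole all 610 [0.421 0.201 0.005] [0.697 0.33  0.031] far pts [[0.697, 0.25, 0.007], [0.681, 0.3, 0.007], [0.678, 0.238, 0.006], [0.675, 0.214, 0.007], [0.67, 0.248, 0.013], [0.667, 0.26, 0.013], [0.666, 0.242, 0.016], [0.663, 0.244, 0.016], [0.664, 0.227, 0.013], [0.66, 0.227, 0.016], [0.658, 0.227, 0.012], [0.655, 0.224, 0.012], [0.649, 0.226, 0.021], [0.644, 0.229, 0.017], [0.644, 0.207, 0.006], [0.638, 0.29, 0.006], [0.631, 0.237, 0.019], [0.63, 0.232, 0.013], [0.623, 0.24, 0.016], [0.621, 0.235, 0.011], [0.615, 0.243, 0.014], [0.611, 0.24, 0.015], [0.608, 0.251, 0.006], [0.602, 0.249, 0.015]]
side brass 161 [ 0.761 -0.062  0.274] [ 0.752 -0.098  0.248] [ 0.788 -0.046  0.312]
  ring part 53 [ 0.7687 -0.0609  0.2986]
  panel 828 dx/dy 0.09731116749970184 dx/dz 0.17979526949217628 x@z.133,y-.06 0.7381061671832755 y [-0.12748258 -0.01160161]
  handle 174 ((557.2120361328125, 259.5328674316406), (39.85877227783203, 224.16087341308594), 80.12677001953125)
  pole all 362 [0.448 0.222 0.005] [0.671 0.297 0.028] far pts [[0.669, 0.263, 0.017], [0.664, 0.25, 0.016], [0.661, 0.235, 0.015], [0.662, 0.225, 0.015], [0.646, 0.232, 0.013], [0.612, 0.243, 0.017], [0.631, 0.234, 0.014], [0.651, 0.228, 0.009], [0.616, 0.237, 0.014], [0.603, 0.236, 0.015]]
```

View pics/c1.png

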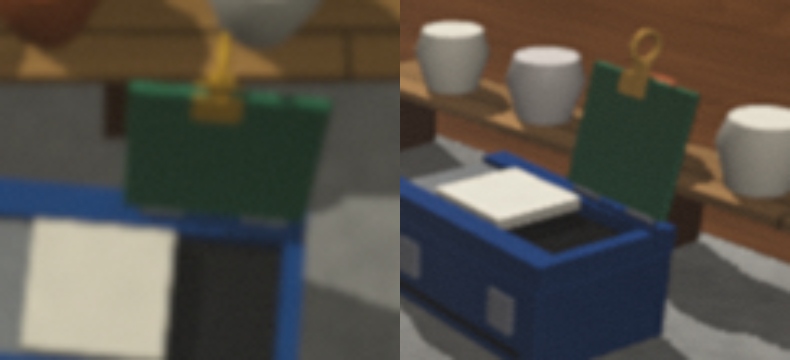

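```bash
cat >> h.py <<'E'
YAW=np.deg2rad(-5.88); O=np.array([.6802,-.0576,0.])
XB=np.array([np.cos(YAW),np.sin(YAW),0]); YB=np.array([-np.sin(YAW),np.cos(YAW),0]); ZB=np.array([0,0,1.])
def bw(x,y,z): return O+x*XB+y*YB+z*ZB
def wb(p): d=np.asarray(p)-O; return np.array([d@XB,d@YB,d[2]])
def quat(yv,zv): # tool y and z axes
    yv=np.asarray(yv,float); zv=np.asarray(zv,float)
    return Rn.from_matrix(np.c_[np.cross(yv,zv),yv,zv]).as_quat()
E
python3 - <<'E'
from h import *
q=min((quat(s*YB,[0,0,-1]) for s in(1,-1)),key=lambda q:abs((inverse_kinematics(bw(-.003,.16,.2),q) or [9]*6)[5]) if inverse_kinematics(bw(-.003,.16,.2),q) is not None else 99)
print(q, inverse_kinematics(bw(-.003,.16,.2),q))
move_gripper(0.0)
move_ptp(bw(-.003,.165,.2),q)
servo_line(bw(-.003,.165,.1235),rate=.1)
print(wb(current_position()),current_force(),current_clock())
print(servo_line(bw(-.001,.0605,.1235),rate=.05,contact_N=12), wb(current_position()),current_force(),current_clock())
c=capture("top"); cv2.imwrite("pics/push.png",cv2.resize(c["image"][60:260,200:440],None,fx=3,fy=3)); 
W=cloud(c); I=c["image"].astype(int)
m=(I[...,0]>100)&(I[...,2]>140)&(W[...,0]>.6)&(W[...,0]<.75)&(W[...,1]>-.12)&(W[...,1]<.1)&(W[...,2]<.142)&(W[...,2]>.115)
print(m.sum(),np.percentile(W[m][:,2],[5,50,95]),[np.percentile((W[m]-O)@a,[1,99]) for a in(XB,YB)])
E
```

```text
Traceback (most recent call last):
ValueError: The truth value of an array with more than one element is ambiguous. Use a.any() or a.all()
```

```bash
cat >> h.py <<'E'
def best(p,yv,zv): # of the two equivalent grasps, the one with the smaller last joint
    r=[]
    for s in(1,-1):
        q=quat(s*np.asarray(yv),zv); j=inverse_kinematics(p,q)
        if j is not None: r.append((abs(j[5]),q,j))
    return min(r,key=lambda a:a[0])[1:]
E
cat > push.py <<'E'
from h import *
q,j=best(bw(-.003,.165,.2),YB,[0,0,-1]); print(np.round(j,2))
move_gripper(0.0)
move_ptp(bw(-.003,.165,.2),q)
servo_line(bw(-.003,.165,.1235),rate=.1)
print(wb(current_position()),current_force(),current_clock())
print(servo_line(bw(-.001,.0605,.1235),rate=.05,contact_N=12), wb(current_position()),current_force(),current_clock())
c=capture("top"); cv2.imwrite("pics/push.png",cv2.resize(c["image"][60:260,200:440],None,fx=3,fy=3)); 
W=cloud(c); I=c["image"].astype(int)
m=(I[...,0]>100)&(I[...,2]>140)&(W[...,0]>.6)&(W[...,0]<.75)&(W[...,1]>-.12)&(W[...,1]<.1)&(W[...,2]<.142)&(W[...,2]>.115)
print(m.sum(),np.percentile(W[m][:,2],[5,50,95]),[np.percentile((W[m]-O)@a,[1,99]) for a in(XB,YB)])
E
python3 push.py
```

```text
[ 0.05  0.52  1.29 -0.    1.33 -1.41]
[-0.00243149  0.16513493  0.12415151] [1.02921807 0.28775161 0.32646052] 5.7333
False [-0.00094921  0.06060342  0.12353628] [-0.40963747  0.52857165  0.20756827] 7.975
113 [0.12286185 0.12683002 0.13087888] [array([-0.04308976,  0.04621485]), array([-0.04362556,  0.11617555])]
```

View pics/push.png

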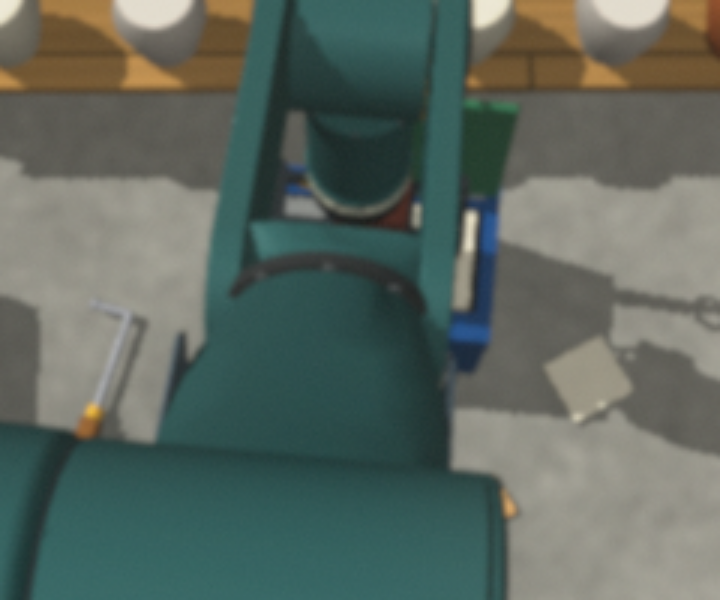

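The picture shows the arm over the box, with the slab edge now at the right end of the recess near (465,260). I'll back off, verify, and look at the pole.

```bash
cat > look.py <<'E'
from h import *
p=current_position(); servo_line(p+.012*YB,rate=.1); servo_line(p+.012*YB+[0,0,.12],rate=.25)
th=np.arctan2(.235-.285,.62-.46); print("th",np.degrees(th))
xp=np.array([np.cos(th),np.sin(th),0]); yp=np.array([-xp[1],xp[0],0])
q,j=best([.55,.262,.28],yp,[0,0,-1]); move_ptp([.55,.262,.28],q); move_gripper(.06)
c=capture("top"); W=cloud(c); I=c["image"].astype(int)
m=(I[...,0]>100)&(I[...,2]>140)&(W[...,0]>.6)&(W[...,0]<.75)&(W[...,1]>-.12)&(W[...,1]<.1)&(W[...,2]<.142)&(W[...,2]>.115)
print(m.sum(),np.percentile(W[m][:,2],[5,50,95]),[np.percentile((W[m]-O)@a,[1,99]) for a in(XB,YB)])
c=capture("wrist"); np.savez("wrist1.npz",**c); a=c["image"]
for d in silhouettes("wrist","pole"): print(d["conf"],d["xy"],d["region"].sum(),np.nanmedian(cloud(c)[d["region"]],0))
cv2.imwrite("pics/w1.png",a); print(current_clock())
E
python3 look.py
```

```text
th -17.35402463626132
1225 [0.12217982 0.13026721 0.13537459] [array([-0.04399255,  0.04600695]), array([-0.04289061,  0.12179684])]
0.64 [415.0, 8.3] 1268 [0.42230823 0.41096462 0.00958017]
0.63 [315.9, 137.3] 2352 [0.52283078 0.2684836  0.02083028]
11.2083
```

View pics/w1.png

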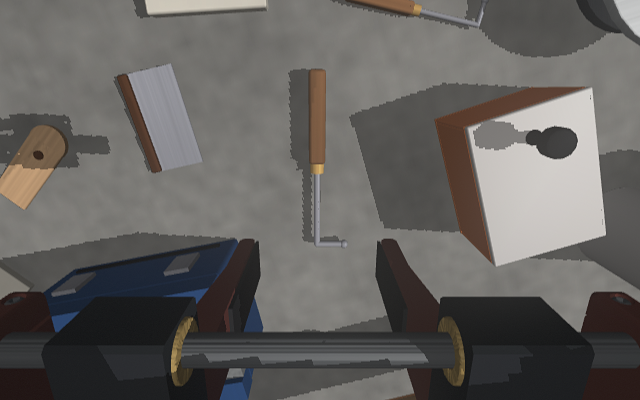

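The wrist image shows the pole with its handle at (317,115), shaft, and hook corner at (317,243), with the pin to the right. The slab height looks tilted, so I'll check its plane.

```bash
python3 - <<'E'
from h import *
c=capture("top"); W=cloud(c); I=c["image"].astype(int)
m=(I.min(-1)>120)&(W[...,0]>.6)&(W[...,0]<.75)&(W[...,1]>-.12)&(W[...,1]<.1)&(W[...,2]<.142)&(W[...,2]>.115)
P=(W[m]-O)@np.c_[XB,YB,ZB]; 
for a in np.arange(-.05,.13,.01):
    k=(P[:,1]>a)&(P[:,1]<=a+.01); print(round(a,3),k.sum(),np.round(np.median(P[k],0),4) if k.any() else "")
cv2.imwrite("pics/s2.png",cv2.resize(c["image"][90:200,260:400],None,fx=4,fy=4))
c=dict(np.load("wrist1.npz")); W=cloud(c); v,u=np.mgrid[0:400,0:640]
b=(u>295)&(u<352)&(v>60)&(v<252)&(W[...,2]>.005)
H=W[b&(v<160)&(u>305)]; H=H[H[:,2]>.018]; r=cv2.minAreaRect((H[:,:2]*1000).astype(np.float32)); print("handle",r,np.median(H[:,2]))
S=W[b&(v>180)&(v<236)&(u<324)&(u>312)]; S=S[S[:,2]>.009]; f=cv2.fitLine((S[:,:2]).astype(np.float32),2,0,.01,.01).ravel(); print("shaft",f,np.degrees(np.arctan2(f[1],f[0])),np.median(S[:,2]))
T=W[b&(v>238)&(W[...,2]>.008)]; print("pin",np.median(T,0),T.min(0),T.max(0))
E
```

```text
-0.05 48 [ 0.0027 -0.0417  0.1261]
-0.04 120 [-0.0025 -0.0348  0.1269]
-0.03 121 [-0.0006 -0.0248  0.1282]
-0.02 124 [ 1.000e-04 -1.510e-02  1.291e-01]
-0.01 123 [-0.0015 -0.0049  0.1298]
0.0 122 [0.0005 0.0051 0.131 ]
0.01 121 [-0.0015  0.015   0.1314]
0.02 124 [-0.0004  0.0249  0.1322]
0.03 124 [0.0012 0.035  0.1331]
0.04 123 [-0.0012  0.0451  0.1343]
0.05 117 [-0.0004  0.055   0.1208]
0.06 117 [-0.      0.0651  0.1203]
0.07 108 [-0.0007  0.075   0.1204]
0.08 112 [-0.0002  0.085   0.1201]
0.09 117 [-0.0013  0.0949  0.1205]
0.1 111 [-0.0008  0.1051  0.1206]
0.11 112 [-0.0031  0.1151  0.1206]
0.12 113 [-0.0008  0.1249  0.1207]
handle ((499.2367248535156, 276.1233825683594), (19.464332580566406, 103.01005554199219), 73.05574035644531) 0.021600213217422035
shaft [ 0.95471716 -0.29751492  0.6109314   0.24099593] -17.308403 0.013198173541970176
pin [0.66289306 0.24454461 0.01320947] [0.65170458 0.22257387 0.00815442] [0.67290296 0.26560629 0.01653451]
```

View pics/s2.png

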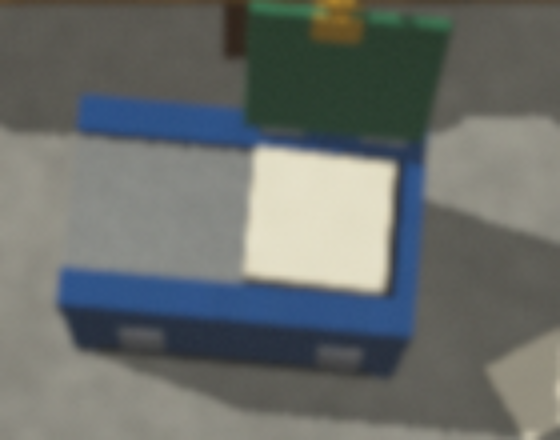

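The slab is still hung on the recess edge: its +y face is at ~52 mm and it slopes about 5°. It needs ~4 mm more. I'll push again, verify, and then grasp the pole.

```bash
cat >> h.py <<'E'
TH=np.deg2rad(-17.2); PX=np.array([np.cos(TH),np.sin(TH),0]); PY=np.array([-PX[1],PX[0],0]); PC=np.array([.4992,.2761,0.])
GX,GZ=.042,.004   # TCP in the pole frame when gripped
def pose(hook,a,yaw=YAW):
    """TCP pose that puts the hook point at `hook`, pole pitched hook-up by a"""
    R=Rn.from_euler("ZY",[yaw,-a]).as_matrix()
    return np.asarray(hook)-R@[.165-GX,.018,.012-GZ], R
def slabstate():
    c=capture("top"); W=cloud(c); I=c["image"].astype(int)
    P=(W-O)@np.c_[XB,YB,ZB]
    m=(I.min(-1)>120)&(abs(P[...,0])<.04)&(abs(P[...,1])<.038)&(P[...,2]<.142)&(P[...,2]>.115)
    p=P[m]; k=np.linalg.lstsq(np.c_[p[:,:2],np.ones(len(p))],p[:,2],rcond=None)[0]; return len(p),k,c
E
python3 - <<'E'
from h import *
move_gripper(0.)
q,j=best(bw(-.002,.08,.2),YB,[0,0,-1])
move_ptp(bw(-.002,.08,.2),q); servo_line(bw(-.002,.08,.1235),rate=.15)
print(servo_line(bw(-.002,.0545,.1235),rate=.04,contact_N=12),wb(current_position()),current_force())
servo_line(bw(-.002,.075,.1235),rate=.15); servo_line(bw(-.002,.075,.24),rate=.3)
g=PC+GX*PX+[0,0,.10]; q,j=best(g,PY,[0,0,-1]); move_gripper(.06); move_ptp(g,q)
n,k,c=slabstate(); print(n,k,current_clock())
E
```

```text
False [-0.00206706  0.05433361  0.12343051] [ 0.78526805 -1.350197   -0.35841747]
783 [ 0.00192135 -0.00326825  0.12651456] 17.9167
```

```bash
cat >> h.py <<'E'
EY=.006
def eye(q): return bw(.062-.162*np.cos(q),EY,.133+.162*np.sin(q))
def pitch(q): return np.clip(np.pi/2-q,np.deg2rad(-8),np.deg2rad(20))
def tq(R,s): return quat(s*R[:,1],-R[:,2])
E
python3 - <<'E'
from h import *
g=PC+GX*PX+[0,0,GZ]; s=np.sign(Rn.from_quat(current_orientation()).as_matrix()[:,1]@PY); print("s",s)
servo_line(g,rate=.1); move_gripper(0.); print("gap",current_finger_gap(),current_grip_force(),current_force())
servo_line(g+[0,0,.20],rate=.2)
for a in (0,10,20):
  for q in (1.754,1.2,.8,.4,0,-.03):
    p,R=pose(eye(q)-[0,0,0],np.deg2rad(a)); j=inverse_kinematics(p,tq(R,s)); print(a,q,np.round(p,3),None if j is None else np.round(j,2))
p,R=pose(eye(1.754)-.07*YB,0); move_ptp(p,tq(R,s)); print(current_clock())
p,R=pose(eye(1.754)-.046*YB,0); servo_line(p,rate=.1)
fr=[]
for n in("side","top"):
    c=capture(n); np.savez(n+"1.npz",**c); a=c["image"].copy()
    K=np.array(c["intrinsics"])
    def pr(X): x=K@(np.array(c["R"])@X+c["t"]); return x[:2]/x[2]
    e=pr(eye(1.754)); h=pr(eye(1.754)-.046*YB); h2=pr(eye(1.754)-.028*YB); x0,y0=int(e[0])-40,int(e[1])-40
    print(n,e,h,h2)
    cr=cv2.resize(a[y0:y0+75,x0:x0+80],None,fx=5,fy=5)
    for w,col in((e,(0,0,255)),(h,(255,0,255)),(h2,(255,255,0))): cv2.circle(cr,(int((w[0]+.5-x0)*5),int((w[1]+.5-y0)*5)),3,col,1)
    fr.append(cr)
cv2.imwrite("pics/pre.png",np.hstack(fr))
E
```

```text
s 1.0
gap 0.019605403077934146 29.99173879623413 [ 0.53661805 -0.09033559  1.0717432 ]
0 1.754 [ 0.648 -0.066  0.284] [-0.21  0.39  1.31 -0.    1.44 -1.68]
0 1.2 [ 0.56  -0.057  0.276] [-0.22  0.26  1.52 -0.    1.36 -1.69]
0 0.8 [ 0.506 -0.052  0.241] [-0.24  0.21  1.68 -0.    1.25 -1.71]
0 0.4 [ 0.47  -0.048  0.188] [-0.25  0.21  1.82 -0.    1.11 -1.72]
0 0 [ 0.457 -0.047  0.125] [-0.25  0.28  1.92 -0.    0.94 -1.72]
0 -0.03 [ 0.457 -0.047  0.12 ] [-0.25  0.29  1.92 -0.    0.93 -1.72]
10 1.754 [ 0.651 -0.067  0.263] [-0.22  0.31  1.49  0.02  1.16 -1.69]
10 1.2 [ 0.563 -0.058  0.255] [-0.24  0.19  1.68  0.03  1.1  -1.72]
10 0.8 [ 0.509 -0.052  0.22 ] [-0.26  0.14  1.84  0.03  0.99 -1.74]
10 0.4 [ 0.473 -0.048  0.167] [-0.27  0.16  1.98  0.04  0.83 -1.76]
10 0 [ 0.46  -0.047  0.104] [-0.28  0.25  2.08  0.05  0.64 -1.78]
10 -0.03 [ 0.46  -0.047  0.099] [-0.28  0.26  2.08  0.05  0.63 -1.78]
20 1.754 [ 0.658 -0.067  0.243] [-0.23  0.26  1.66  0.06  0.87 -1.73]
20 1.2 [ 0.57  -0.058  0.234] [-0.26  0.14  1.85  0.07  0.81 -1.77]
20 0.8 [ 0.516 -0.053  0.2  ] [-0.28  0.11  1.99  0.09  0.7  -1.81]
20 0.4 [ 0.48  -0.049  0.146] [-0.3   0.14  2.13  0.13  0.53 -1.87]
20 0 [ 0.467 -0.048  0.083] [-0.31  0.27  2.23  0.23  0.31 -1.98]
20 -0.03 [ 0.467 -0.048  0.079] [-0.31  0.28  2.23  0.24  0.29 -1.99]
22.425
side [395.69161673 126.40818757] [407.76815802 130.74673327] [402.95110708 129.01618848]
top [346.08529767  85.13826154] [365.5009696  86.9282873] [357.90131962  86.22763839]
```

View pics/pre.png

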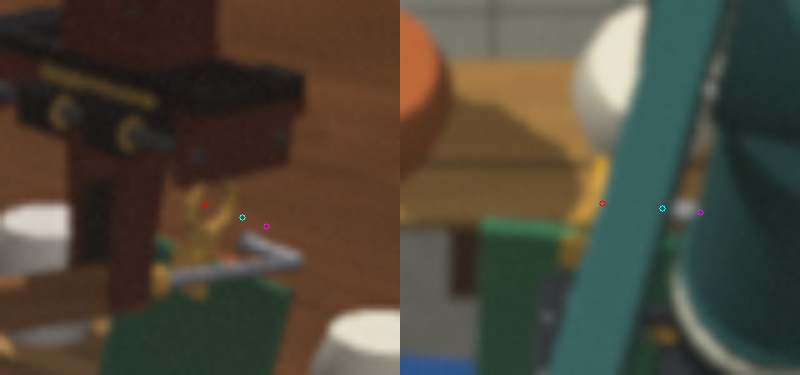

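The side crop shows the ring centred near (208,200), matching the predicted red mark at (205,205). The pin runs (300,260)→(245,240), lower than predicted, so I'll measure it by depth.

```bash
cat > pin.py <<'E'
from h import *
c=dict(np.load("side1.npz")); W=cloud(c); I=c["image"].astype(int); P=(W-O)@np.c_[XB,YB,ZB]
x0,y0=395-40,126-40
h=wb(current_position()); print("tcp",h,"gap")
def show(n,m): p=P[m]; p=p[np.isfinite(p).all(1)]; print(n,len(p),np.round(np.median(p,0),4),np.round(p.min(0),4),np.round(p.max(0),4)); return p
v,u=np.mgrid[0:400,0:640]; cu=(u-x0)*5; cv=(v-y0)*5
grey=(abs(I[...,0]-I[...,2])<40)&(I.sum(-1)>230)
near=(P[...,0]>.0)&(P[...,0]<.13)&(P[...,2]>.2)&(P[...,2]<.36)&(P[...,1]<.03)&(P[...,1]>-.1)
pin=show("pin",grey&near&(cu>240)&(cu<310)&(cv>225)&(cv<275))
for p in pin[::4]: print(np.round(p,4))
sh=show("shaft",near&(cu>180)&(cu<285)&(cv>250)&(cv<285)&grey)
f=cv2.fitLine(sh.astype(np.float32),2,0,.01,.01).ravel(); print("dir",f, "pitch deg",np.degrees(np.arctan2(f[2],f[0])))
r=(I[...,2]>I[...,0]+40)&near&(P[...,2]>.275)&(cv<240)
show("ring",r)
E
python3 pin.py; python3 -c "
from h import *
print(current_finger_gap(),current_grip_force(),current_force(),np.load('side1.npz')['intrinsics'])"
```

```text
tcp [-0.03148049 -0.05757215  0.28432219] gap
pin 56 [ 0.0945 -0.0572  0.2796] [ 0.0598 -0.0617  0.2735] [ 0.1032 -0.0207  0.2842]
[ 0.0978 -0.0207  0.2824]
[ 0.097  -0.0222  0.2774]
[ 0.0979 -0.0358  0.2809]
[ 0.0956 -0.0348  0.2783]
[ 0.1006 -0.0444  0.28  ]
[ 0.0957 -0.0422  0.2776]
[ 0.0983 -0.0539  0.2803]
[ 0.0755 -0.0582  0.2833]
[ 0.0867 -0.0616  0.282 ]
[ 0.0598 -0.0597  0.2842]
[ 0.0741 -0.0599  0.2813]
[ 0.0894 -0.0594  0.2781]
[ 0.0624 -0.0575  0.2803]
[ 0.0741 -0.0602  0.2787]
shaft 55 [ 0.0565 -0.0592  0.2823] [ 0.0179 -0.0617  0.2641] [ 0.087  -0.0078  0.2876]
dir [ 0.9593796   0.23665346 -0.15357667  0.05472618 -0.05642372  0.28162473] pitch deg -9.094699
ring 56 [0.0906 0.0054 0.2873] [0.0776 0.0005 0.2751] [0.1113 0.0112 0.3037]
0.019860172445822135 29.997745156288147 [ 0.57602649  0.27452247 -1.93113991] [[401.50563315   0.         317.72285791]
 [  0.         401.50563315 197.98458331]
 [  0.           0.           1.        ]]
```

The pole sits ~6° nose-down in the grip and ~5 mm further forward. I'll compensate for both and re-measure.

```bash
cat >> h.py <<'E'
GX=.0365; D=np.deg2rad(-6.2)   # measured: slide and pitch of the pole in the grip
def tpose(hook,a):
    p,_=pose(hook,a); R=Rn.from_euler("ZY",[YAW,-(a-D)]).as_matrix(); return p,tq(R,1)
E
cat > fix.py <<'E'
from h import *
Q0=1.754
p,o=tpose(eye(Q0)-.046*YB,0); servo_line(p,o,rate=.05); print(current_clock())
c=capture("side"); np.savez("side1.npz",**c)
K=np.array(c["intrinsics"]); e=K@(np.array(c["R"])@eye(Q0)+c["t"]); e=e[:2]/e[2]; x0,y0=int(e[0])-40,int(e[1])-40
cv2.imwrite("pics/pre2.png",cv2.resize(c["image"][y0:y0+75,x0:x0+80],None,fx=6,fy=6,interpolation=cv2.INTER_CUBIC))
W=cloud(c); P=(W-O)@np.c_[XB,YB,ZB]; I=c["image"].astype(int)
g=(abs(I[...,0]-I[...,2])<40)&(I.sum(-1)>230)&(P[...,0]>.03)&(P[...,0]<.13)&(P[...,2]>.26)&(P[...,2]<.33)&(P[...,1]<-.015)&(P[...,1]>-.066)
p=P[g]; k=p[:,1]>-.052; print("pin",np.median(p[k],0),p[k].min(0),p[k].max(0)); print("shaft",np.median(p[~k],0)); 
s=p[(~k)]; print(np.polyfit(s[:,0],s[:,2],1))
E
python3 fix.py
```

```text
23.1833
pin [ 0.09028933 -0.03164306  0.2929708 ] [ 0.08537265 -0.05130134  0.26378515] [ 0.0942222  -0.01838819  0.29562819]
shaft [ 0.06284747 -0.06043514  0.2919718 ]
[0.00202038 0.29168634]
```

View pics/pre2.png

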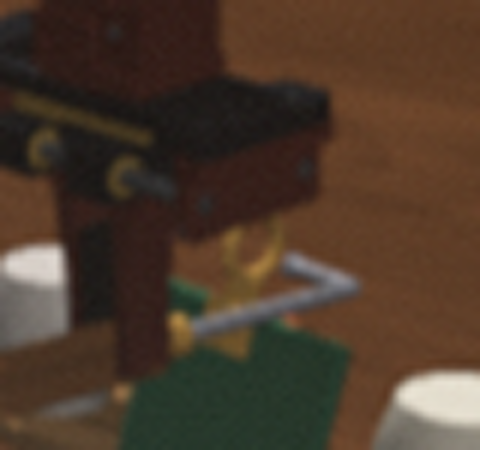

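The pin, at (355,285)→(290,260), now points straight at the ring's hole at (252,245). Inserting.

```bash
cat > ins.py <<'E'
from h import *
Q0=1.754
p,o=tpose(eye(Q0),0); f0=current_force(); print(servo_line(p,o,rate=.04,contact_N=3.5),wb(current_position())-wb(p),current_force()-f0,current_clock())
c=capture("side"); np.savez("side2.npz",**c)
K=np.array(c["intrinsics"]); e=K@(np.array(c["R"])@eye(Q0)+c["t"]); e=e[:2]/e[2]; x0,y0=int(e[0])-40,int(e[1])-40
cv2.imwrite("pics/ins.png",cv2.resize(c["image"][y0:y0+75,x0:x0+80],None,fx=6,fy=6,interpolation=cv2.INTER_CUBIC))
E
python3 ins.py
```

```text
False [ 3.11653720e-05 -2.60629918e-04  1.47332019e-05] [-1.14270672  0.01597187  0.37282747] 24.5333
```

View pics/ins.png

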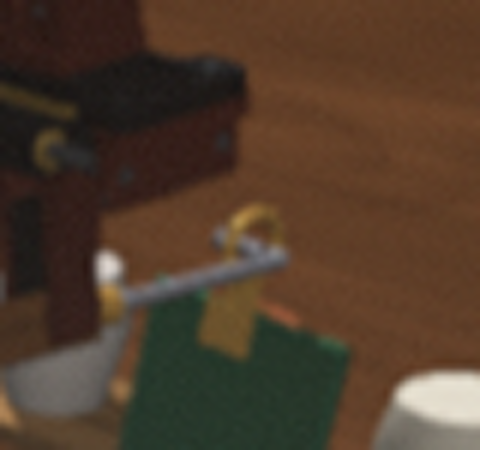

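The hook is through the ring, with the ball visible beyond it at (220,237). Now drawing the flap over the first part of its swing.

```bash
cat >> h.py <<'E'
def pitch(q): return np.clip(np.pi/2-q,0,np.deg2rad(13))
def flapang(c):
    """flap angle from the green panel's points"""
    W=cloud(c); I=c["image"].astype(int); P=(W-O)@np.c_[XB,YB,ZB]; b,g,r=I[...,0],I[...,1],I[...,2]
    m=(g>r+15)&(g>b+5)&(g>1.3*r)&(abs(P[...,1])<.058)&(P[...,0]>-.09)&(P[...,0]<.12)&(P[...,2]>.125)&(P[...,2]<.28)
    p=P[m]; d=np.hypot(p[:,0]-.062,p[:,2]-.133); p=p[(d>.05)&(d<.135)]
    return len(p),np.median(np.arctan2(p[:,2]-.133,.062-p[:,0])) if len(p) else None
def draw(qs,rate=.07):
    f0=current_force()
    for q in qs:
        p,o=tpose(eye(q),pitch(q)); hit=servo_line(p,o,rate=rate,contact_N=11)
        f=current_force(); print(round(q,2),hit,np.round([f@XB,f@YB,f[2]],1),flush=True)
        if hit: break
    for n in("side","top"): print(n,flapang(capture(n)))
    print(current_clock())
E
python3 - <<'E'
from h import *
print(flapang(capture("side")),flapang(capture("top")))
draw(np.arange(1.65,1.14,-.1))
E
```

```text
(636, np.float64(1.736835840298494)) (59, np.float64(1.7489762273870635))
1.65 False [-0.   0.6 -0.7]
1.55 False [ 0.7 -0.5 -1.3]
1.45 False [-0.6 -0.2 -1.6]
1.35 False [ 0.1 -0.5 -0.6]
1.25 False [ 0.7 -0.2 -1. ]
1.15 False [ 0.5 -0.2 -0.3]
side (33, np.float64(1.1949122376633174))
top (103, np.float64(1.212688555260868))
27.1917
```

```bash
python3 - <<'E'
from h import *
draw(np.arange(1.05,.54,-.1))
c=capture("side"); W=cloud(c); P=(W-O)@np.c_[XB,YB,ZB]; I=c["image"].astype(int)
h=wb(eye(.55)); print("expected hook",h)
g=(abs(I[...,0]-I[...,2])<40)&(I.sum(-1)>230)&(abs(P[...,0]-h[0]+.03)<.06)&(abs(P[...,2]-h[2])<.035)&(P[...,1]<h[1]+.03)&(P[...,1]>h[1]-.03)
p=P[g]; s=p[p[:,1]<h[1]-.01]; print("shaft",len(s),np.median(s,0),s[s[:,0].argsort()[-3:]] if len(s)>3 else ""); print(np.polyfit(s[:,0],s[:,2],1) if len(s)>5 else "")
E
```

```text
1.05 False [ 0.3  0.9 -0.3]
0.95 False [ 0.1 -0.  -0. ]
0.85 False [ 0.8  0.4 -0.5]
0.75 False [ 0.4  0.2 -0.3]
0.65 False [-0.2  0.2  0.2]
0.55 False [ 0.8 -0.5  0.5]
side (21, np.float64(0.6071957976474611))
top (829, np.float64(0.6641629725208196))
29.5917
expected hook [-0.07610897  0.006       0.21767533]
shaft 110 [-0.11927161 -0.01429806  0.20948071] [[-0.07408438 -0.01283532  0.22242331]
 [-0.07188346 -0.01430987  0.21960218]
 [-0.04643754 -0.01994632  0.21246541]]
[0.26106711 0.24001396]
```

```bash
python3 - <<'E'
from h import *
draw([.45,.35,.25,.15,.07,0.,-.04,-.06],rate=.06)
E
```

```text
0.45 False [-0.4 -0.1  1.1]
0.35 False [ 0.2 -0.2 -0.3]
0.25 False [ 0.9 -0.7  0.6]
0.15 False [1.  0.5 0.6]
0.07 False [ 2.2 -0.4  0.5]
0.0 False [1.5 0.4 0.8]
-0.04 False [ 1.7 -0.1  0.1]
-0.06 False [ 2.7 -0.6  1.2]
side (417, np.float64(0.1915431448505102))
top (1171, np.float64(0.18873515411044414))
32.625
```

```bash
cat >> h.py <<'E'
def slope(c):
    W=cloud(c); I=c["image"].astype(int); P=(W-O)@np.c_[XB,YB,ZB]; b,g,r=I[...,0],I[...,1],I[...,2]
    m=(g>r+15)&(g>b+5)&(g>1.3*r)&(abs(P[...,1])<.058)&(P[...,0]>-.06)&(P[...,0]<.05)&(P[...,2]>.125)&(P[...,2]<.28)
    k=np.polyfit(P[m][:,0],P[m][:,2],1); return m.sum(),-np.arctan(k[0]),np.polyval(k,.062)
E
python3 - <<'E'
from h import *
print(slope(capture("top")))
c=capture("side"); print(slope(c)); W=cloud(c); P=(W-O)@np.c_[XB,YB,ZB]; I=c["image"].astype(int)
print(wb(current_position()))
g=(abs(I[...,0]-I[...,2])<40)&(I.sum(-1)>230)&(P[...,0]>-.19)&(P[...,0]<-.08)&(P[...,2]>.09)&(P[...,2]<.2)&(P[...,1]<.03)&(P[...,1]>-.03)
p=P[g]; s=p[p[:,1]<-.005]; print("shaft",len(s),np.median(s,0),s.min(0),s.max(0)); print(np.degrees(np.arctan(np.polyfit(s[:,0],s[:,2],1)[0])))
x0,y0=290,120
cv2.imwrite("pics/last.png",cv2.resize(c["image"][y0:y0+150,x0-60:x0+140],None,fx=4,fy=4,interpolation=cv2.INTER_CUBIC))
E
```

```text
(np.int64(1566), np.float64(0.1386492146459202), np.float64(0.1376609888436724))
(np.int64(542), np.float64(0.13584831610581902), np.float64(0.13794729066284434))
[-0.22312277 -0.01198929  0.08664507]
shaft 99 [-0.14016459 -0.01398037  0.13448233] [-0.18891175 -0.01886596  0.10705494] [-0.10219956 -0.00545806  0.15451745]
25.935917610161358
```

View pics/last.png

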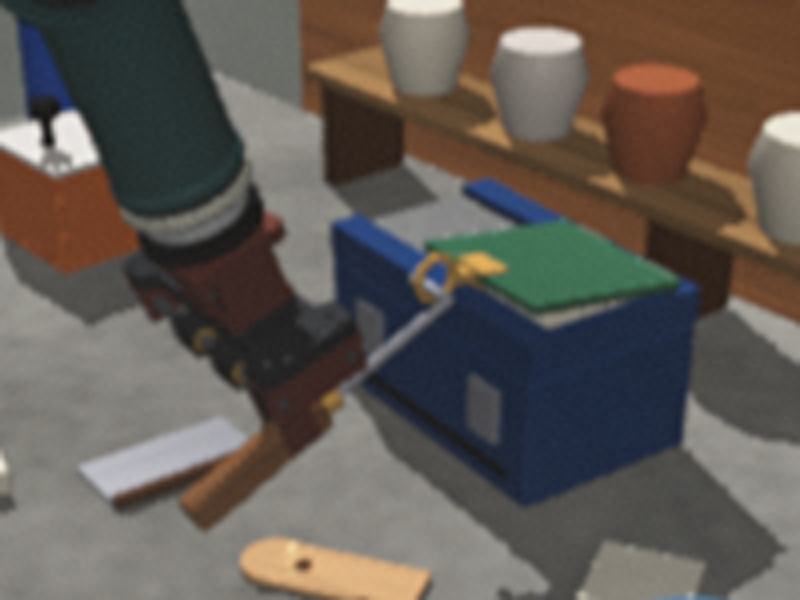

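The flap is at ~0.14 rad and the pole has slipped to 26° nose-up in the grip. Drawing with the hook is done, so I'll unhook, then press the panel's front edge shut with the shaft close to the grip for a short lever.

```bash
cat > unhook.py <<'E'
from h import *
p=current_position(); f0=current_force()
servo_line(p+[0,0,.009],rate=.04); print("relieved",current_force()-f0, slope(capture("side")))
p=current_position(); f1=current_force()
hit=servo_line(p-.062*YB,rate=.06,contact_N=4); print("unhook",hit,(current_position()-p)@YB,current_force()-f1)
c=capture("side"); print(slope(c),slope(capture("top")),current_clock())
if not hit:
    servo_line(current_position()+[0,0,.11],rate=.2)
    c=capture("side"); W=cloud(c); P=(W-O)@np.c_[XB,YB,ZB]; I=c["image"].astype(int); t=wb(current_position()); print("tcp",t)
    g=(abs(I[...,0]-I[...,2])<40)&(I.sum(-1)>230)&(P[...,0]>t[0]+.04)&(P[...,0]<t[0]+.105)&(abs(P[...,1]-t[1])<.009)&(P[...,2]>t[2]-.01)&(P[...,2]<t[2]+.1)
    s=P[g]; print("shaft",len(s),np.median(s,0)-t,np.degrees(np.arctan(np.polyfit(s[:,0],s[:,2],1)[0])),s.min(0)-t,s.max(0)-t)
print(current_clock())
E
python3 unhook.py
```

```text
relieved [-3.00202184  0.42950337 -1.30156672] (np.int64(539), np.float64(0.1386814539873016), np.float64(0.13776134050384617))
unhook False -0.061734268326428816 [ 0.08503111 -1.38156218 -0.27984221]
(np.int64(542), np.float64(0.13786719904018319), np.float64(0.1378543680103845)) (np.int64(1563), np.float64(0.13729564642179007), np.float64(0.13774049564759494)) 34.4333
tcp [-0.22489165 -0.07294396  0.20415835]
shaft 98 [ 0.07131417 -0.0021517   0.04088081] 25.452503050620958 [ 0.0413154  -0.00604504  0.02417803] [0.1039086  0.0033009  0.05839368]
35.1833
```

```bash
cat > press.py <<'E'
from h import *
a=np.deg2rad(3); D=np.deg2rad(6.3)
Rp=Rn.from_euler("ZY",[YAW,-a]).as_matrix(); Rt=Rn.from_euler("ZY",[YAW,-(a-D)]).as_matrix(); o=tq(Rt,1)
def P(z): return bw(-.069,-.032,z)-Rp@[.047,0,.008-GZ]
move_ptp(P(.20),o); servo_line(P(.168),o,rate=.1)
sleep(.2); f0=current_force(); print("free",f0,current_clock())
for z in (.156,.150,.145,.141,.138,.136,.134,.132,.130):
    hit=servo_line(P(z),o,rate=.03,contact_N=9); f=current_force()-f0
    s=slope(capture("side")); print(z,hit,np.round(f,1),s[0],np.round(s[1:],4),flush=True)
    if hit or f[2]>9 or (s[0]>200 and s[1]<.003 and f[2]>5): break
print(slope(capture("top")),current_clock())
E
python3 press.py
```

```text
free [-1.02840046  0.21201292 -0.91101981] 36.4083
0.156 False [ 1.2 -1.9  0.8] 343 [0.1136 0.1376]
0.15 False [0.9 0.6 0.9] 328 [0.0656 0.138 ]
0.145 False [ 1.1 -1.1  0.8] 327 [0.0279 0.1378]
0.141 False [0.6 0.3 3.2] 320 [0.0026 0.1377]
0.138 False [ 0.5 -1.8  4.8] 304 [0.0041 0.1377]
0.136 False [ 0.1 -0.9  5.6] 289 [0.0057 0.1375]
0.134 False [-1.1 -0.3  4.6] 268 [-0.0004  0.1379]
0.132 False [-1.4  0.1  5.7] 286 [0.0027 0.1376]
(np.int64(261), np.float64(0.005724649121200534), np.float64(0.13722064089079775)) 39.3583
```

```bash
cat > carry.py <<'E'
from h import *
p=current_position(); servo_line(p+[0,0,.14],rate=.15)
print(slope(capture("top")),slope(capture("side")))
Rt=Rn.from_euler("ZY",[TH,0]).as_matrix(); g=PC+GX*PX
move_ptp(g+[0,0,.25],tq(Rt,1)); print(current_clock())
c=capture("side"); W=cloud(c); t=current_position(); P=(W-t)@np.c_[PX,PY,ZB]; I=c["image"].astype(int)
grey=(abs(I[...,0]-I[...,2])<45)&(I.sum(-1)>200)
m=grey&(P[...,0]>.035)&(P[...,0]<.12)&(abs(P[...,1])<.015)&(abs(P[...,2]-.02)<.06)
s=P[m]; print("side",len(s),np.median(s,0),np.degrees(np.arctan(np.polyfit(s[:,0],s[:,2],1)[0])))
c=capture("wrist"); W=cloud(c); P=(W-t)@np.c_[PX,PY,ZB]
m=(P[...,0]>.035)&(P[...,0]<.12)&(abs(P[...,1])<.012)&(abs(P[...,2]-.02)<.06)
s=P[m]; print("wrist",len(s),np.median(s,0) if len(s) else "",np.degrees(np.arctan(np.polyfit(s[:,0],s[:,2],1)[0])) if len(s)>5 else "")
n,k,_=slabstate(); print(n,k,current_clock())
E
python3 carry.py
```

```text
(np.int64(194), np.float64(6.784171150947334e-05), np.float64(0.1377414349008842)) (np.int64(691), np.float64(0.0004391078349167218), np.float64(0.13768783046075217))
41.8417
side 76 [ 0.07625712 -0.00168864  0.02826471] 16.534516413907237
wrist 511 [ 0.05670337 -0.00045346  0.02221023] 13.4337436819464
0 [0. 0. 0.] 41.9917
```

The flap is fully shut (0.000 rad). I'll lay the pole down in its old place, levelling the ~15.5° pitch.

```bash
cat > lay.py <<'E'
from h import *
D=np.deg2rad(15.5); Rt=Rn.from_euler("ZY",[TH,D]).as_matrix(); o=tq(Rt,1); g=PC+GX*PX
move_ptp(g+[0,0,.10],o); servo_line(g+[0,0,.03],o,rate=.12)
print(servo_line(g+[0,0,.007],o,rate=.03,contact_N=4),current_position(),current_clock())
move_gripper(.05); sleep(.2)
p=current_position(); zt=Rt[:,2]; servo_line(p+.12*zt,rate=.1)
goto=p+np.array([-.03,0,.28]); servo_line(goto,rate=.3); 
sleep(.3)
c=capture("top"); W=cloud(c)
for d in silhouettes("top","pole"): w=W[d["region"]]; print(d["conf"],d["xy"],np.nanmedian(w,0).round(3),np.nanpercentile(w,[2,98],axis=0).round(3).tolist())
c=capture("wrist"); W=cloud(c); P=(W-PC)@np.c_[PX,PY,ZB]
for lo,hi in((-.05,-.03),(-.01,.01),(.03,.05),(.08,.1),(.13,.15)):
    m=(P[...,0]>lo)&(P[...,0]<hi)&(abs(P[...,1])<.02)&(P[...,2]>.006); print(lo,m.sum(),np.median(P[m],0).round(4) if m.any() else "")
print(slope(capture("side")),current_force(),current_clock())
E
python3 lay.py
```

```text
True [0.53387828 0.26516562 0.00774707] 44.0833
0.51 [473.4, 245.9] [ 0.405 -0.402  0.11 ] [[0.355, -0.463, 0.002], [0.451, -0.336, 0.172]]
0.44 [234.6, 196.7] [0.562 0.25  0.019] [[0.534, 0.224, 0.011], [0.672, 0.259, 0.028]]
-0.05 215 [-0.0385 -0.0015  0.0217]
-0.01 8263 [0.0061 0.0093 0.3845]
0.03 531 [0.0348 0.0161 0.3463]
0.08 93 [ 0.0899 -0.0011  0.0133]
0.13 92 [ 0.1402 -0.0003  0.0134]
(np.int64(688), np.float64(-0.0002923380127621754), np.float64(0.13783096261508193)) [ 0.31168002 -0.80455638  0.49656545] 47.525
```

```bash
python3 -c "
from h import *
print(close_job())"
```

```text
the job is handed in; nothing more can be done
None
```

The job is handed in at about 48 s: the slab read flat in its recess before the flap closed over it, the flap reads shut (0.000 rad), and the pole is unhooked and lying flat where it started. The last 0.14 rad was pressed shut with the pole's shaft after unhooking, because the pole slipped in the grip, and I did not re-check the bystander items at the end.

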